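# Set a bracket blank in the bending jig and clamp it

## Robot

A 6-joint arm with a two-finger parallel gripper is mounted at the origin on a cart in front of the work surface, level with it; the furniture and walls round the work are solid. World frame = base frame: x ahead of the robot, y to its left, z up, the work surface at z = 0. Lengths are in m, angles in rad, forces in N, time in s.
With the tool pointing down it reaches from about 0.3 to 0.825 m from the base axis. Payload 5.4 kg.
Tool frame: the origin (TCP) lies at the very end of the fingers, on their centre line; the grasp point (between the pads) lies 19 mm behind it; z points along the fingers, y is the line along which they close (so a half turn about z gives the same grasp; the last joint's range is limited). The gripper opens to 92 mm and grips with 3 to 60 N. Pads are 20 mm wide; open, the fingers measure 128 mm over their backs; the gripper's body (75 mm by 189 mm) begins 69 mm behind the grasp point.
Start: joints at [0.942, 0.158, 1.597, -0, 1.386, -0.21], TCP at [0.234, 0.525, 0.215] pointing down, gripper open.
Joint ranges: [-2.91, 2.91], [-0.94, 2.29], [0.18, 2.7], [-1.29, 4.43], [0.17, 2.64], [-3, 3]. Speed limits (rad/s): [2.57, 2.57, 3.14, 3.14, 3.14, 3.14].

## Interface

Orientations are given as a rotation vector (axis times angle).
In Python, from workcell import bot gives the robot as it stands. Calls block until the motion is done:
- bot.goto(position, orientation): joint-space move of the TCP to a pose.
- bot.line_to(position, rot=None, max_speed=0.15): straight line of the TCP; rot=None keeps the orientation; max_speed is the mean speed in m/s.
- bot.set_joints(angles): joint-space move.
- bot.set_gripper(opening, newtons=None): opening from 0.0 (shut) to 1.0 (fully open); newtons is the grip in N (None keeps the last); returns when the fingers have stopped.
- bot.hold(seconds).
- bot.inverse_kinematics(position, orientation): joint angles nearest the present ones, or None.
- bot.read_camera(name): name is "scene" or "top"; returns a dict with "pixels" (384x512x3 uint8, blue, green, red), "fx", "fy", "cx", "cy" (pixels), "R" (3x3) and "t" (3): a world point X has camera coordinates R X + t. Camera axes: x right, y down, z forward; pixel columns grow to the right and rows downward; lengths in m; the calibration is good to about 2 mm. A picture is of the moment at which its call begins. There is no depth.
A pose or a line that the arm cannot do raises bot.MotionError and nothing moves.
- bot.job_done(): hands the job in; it is judged then, once.
Readings, each from a call of its own:
- bot.current_clock(): time.
- bot.current_joints(): joint angles.
- bot.current_joint_vel(): joint speeds.
- bot.current_effort(): joint torques, N m.
- bot.current_ee_pos(): TCP position.
- bot.current_tool_rot(): TCP orientation.
- bot.current_contact_force(): force on the tool from outside, world axes, zero at the start.
- bot.current_ft_torque(): the same for the moment, N m.
- bot.current_opening(): opening from 0.0 (shut) to 1.0 (fully open).
- bot.current_grip_force(): force on a finger pad.
Only numpy, scipy, OpenCV 4.12 (cv2) and the standard library are available. Lean on these libraries where they do the work, as an engineer would, in place of code of your own. Each camera call takes 0.05 s, during which the arm holds its last target. There are 200 camera calls.

## Task

Set up the flat metal bracket blank for its bend: with the fingertips, push it along between the jig's two guides, never lifting it off the bed, until its pair of side notches sits right on the bending edge, so that the 30 mm tab sticks out past the edge. Then press the toggle clamp's handle all the way down, so that it locks with its rubber foot on the blank, and leave it so. Nothing needs to be grasped; do not disturb the finished bracket, the wire spool and the marker pen that lie nearby.

Things in the scene. Friction and masses are not known exactly. Their poses are not given: they have to be found in the camera images.
- bending_jig: Jig screwed to the bench: dark steel forming block with a bright nose bar at its bending edge, on a grey base plate. Origin on the bench below the middle of the bending edge; x level, from that edge into the bed (opposite to the pushing), y along the edge toward the toggle clamp, z up. Bed top: x 0 to 120 mm, y -35 to 35 mm, z = 40 mm. Beyond x = 120 mm there is only bare bench.
- bend_edge (a point): Middle of the bending edge, on the bed's top (40 mm above the bench). Two guides stand 8 mm above the bed (jig x 17 to 117 mm, inner faces at y = -21.5 and 21.5 mm) and lead the blank along jig x.
- blank: Blank on the bed between the guides: flat bare metal, 170 x 40 x 4 mm, 0.13 to 0.22 kg, two bolt slots, two small side notches. Origin in the middle of its underside, x along it, z up. Leading end (x = -85 mm) 1 to 21 mm behind the bending edge at the start; rear end (x = +85 mm) juts 71 mm or less, 20 mm when set, beyond the bed, so a fingertip reaching lower than the blank can push on it.
- blank_notch (a point): Point on the blank's midline, on its underside, between the middles of the two notches (each 6 mm long, 7 mm deep): 30 mm from the leading end (blank x = -55 mm). It belongs on the bending edge.
- clamp_arm (a joint): Toggle clamp arm, moved only by its handle: 0 = raised 45 degrees (start), about 0.76 rad = its rubber foot (15 mm across) pressed on the blank. The clamp stands beside the bed on a pedestal and works in the upright plane jig x = 30 mm; its foot comes down on the bed's midline. Arm pivot at jig y 52, z 78 mm.
- handle_end (a point): Free end, on the axis, of the clamp's handle, a lever with a black grip 14 mm thick pointing to jig +y, away from the bed, at jig x = 30 mm. Pivot at jig y 73, z 60 mm. Start: raised 51 degrees, end at y 136, z 165 mm. Fully down it snaps over centre and stays: level, end at y 194, z 78 mm, its top at z 85 mm. A finger pushing straight down 12 mm inward of the raised end does it, with 5 to 20 N.
- finished_bracket: Finished angle bracket, 140 x 40 mm with a 30 mm upright tab, lying on the bench at the left behind the jig (bystander). Origin in the middle of its underside.
- wire_spool: Wire spool, 69 x 53 x 30 mm, standing on the bench to the left of the jig (bystander). Origin in the middle of its underside.
- pen: Marker pen, 133 mm long and 13 mm thick, lying on the bench to the left of the jig (bystander). Origin in the middle of its underside.

How it is judged:
On the way:
1. the blank lies on the bed with its notches on the bending edge (within 4 mm), the clamp still raised (x of blank_notch in the frame of bending_jig between -0.004 and 0.004 m and z of blank_notch in the frame of bending_jig below 0.043 m and linear speed of blank below 0.02 m/s and value of joint clamp_arm below 0.4 rad), for 0.2 s.
At the end, for the whole second after the job is handed in: The blank lies flat and square on the bed with its notches within 4 mm of the bending edge (26 to 34 mm sticking out), and the toggle clamp is locked down on it: arm joint above 0.745 rad, end of the handle less than 83 mm above the bench (over centre) (x of blank_notch in the frame of bending_jig between -0.004 and 0.004 m and z of blank in the frame of bending_jig between 0.037 and 0.043 m and angle between the x axis of blank and the x axis of bending_jig, either way round below 0.06 rad and value of joint clamp_arm above 0.745 rad and linear speed of blank below 0.01 m/s and z of handle_end in the frame of bending_jig below 0.083 m); the robot touches nothing.
It fails at once if the blank is lifted off the bed or tipped (z of blank in the frame of bending_jig above 0.048 m or angle between blank's own z axis and vertical above 0.12 rad).
It fails at once if the finished bracket, the spool or the pen is disturbed (distance of any of finished_bracket, wire_spool, pen from where it was at the start of the episode above 0.015 m).
It also fails if it takes over 48 s, if anything falls off the work surface, if the arm or the gripper's body presses on something with over 40 N, if the wrist force passes 120 N, or if a joint passes its speed limit or range.

## Working session

There is one attempt and no reset: what is moved stays moved. The work goes in short steps, each a Python script; the robot and the scene stay as the last script left them, time stands still between calls to the robot, and variables do not carry over. Pictures are saved under pics/ and viewed, at most 11 in all, crops included, and the job is handed in when it is done.

```bash
mkdir -p pics; python3 - <<'E'
from workcell import bot
import cv2
for n in("scene","top"):
    c=bot.read_camera(n); cv2.imwrite(f"pics/{n}0.png",c["pixels"]); print(n,c["fx"],c["cx"],c["cy"],c["R"],c["t"])
print(bot.current_tool_rot(),bot.current_clock())
E
```

```text
scene 425.4949071226898 261.37397625036107 198.1196014470833 [[ 0.79220006 -0.60966859  0.02689381]
 [-0.2740792  -0.39482011 -0.87692513]
 [ 0.54525192  0.6873291  -0.47987399]] [-0.42773894  0.29393048  0.68460213]
top 375.18509293034566 257.4505373041509 189.16916440632866 [[ 0.10497603 -0.99445077  0.00690601]
 [-0.97074507 -0.10397663 -0.21643212]
 [ 0.21594916  0.01601621 -0.97627324]] [0.03021649 0.60777999 0.84151742]
[-6.52928012e-01 -3.07232322e+00  2.48489223e-03] 0.1
```

View pics/scene0.png

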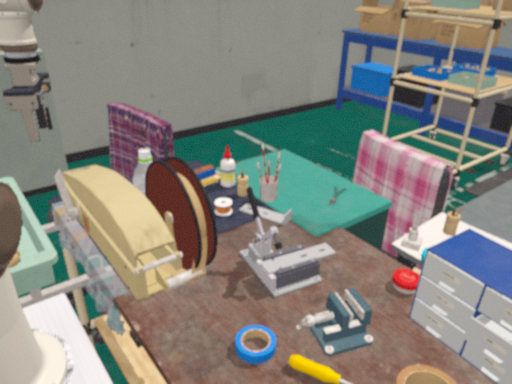

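View pics/top0.png

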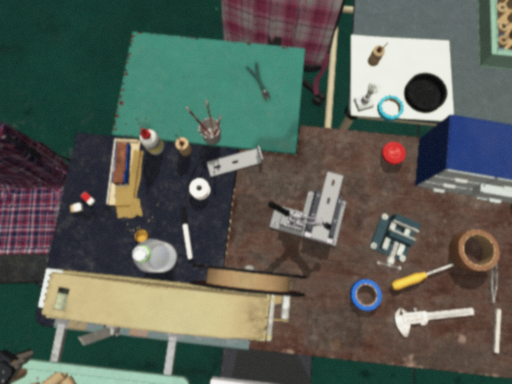

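The jig is at about (318,210) in the top image, with the blank jutting away from the robot at (330,180) and the clamp handle pointing left to (275,207). I'll zoom in on both views.

```bash
python3 - <<'E'
import cv2,numpy as np
a=cv2.imread("pics/top0.png")[160:260,255:365]; b=cv2.imread("pics/scene0.png")[180:300,235:345]
cv2.imwrite("pics/c1.png",cv2.resize(a,None,fx=6,fy=6,interpolation=cv2.INTER_CUBIC)[:600])
cv2.imwrite("pics/c2.png",cv2.resize(b,None,fx=5,fy=5,interpolation=cv2.INTER_CUBIC))
E
```

```text
(no output)
```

View pics/c1.png

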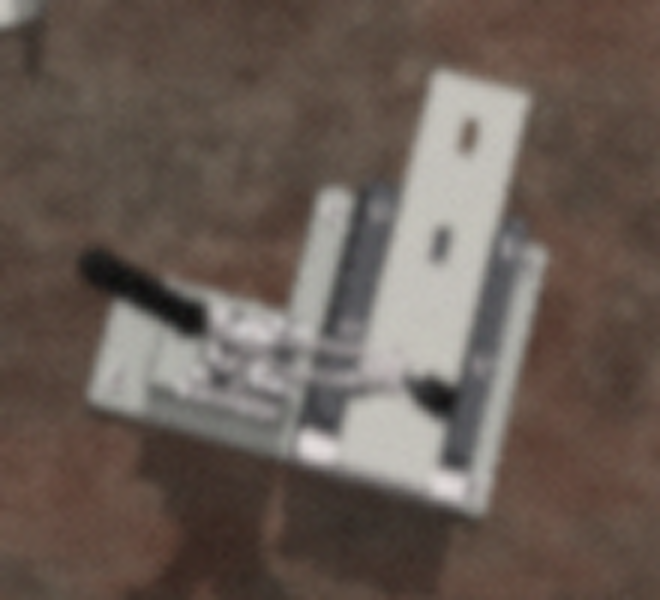

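View pics/c2.png

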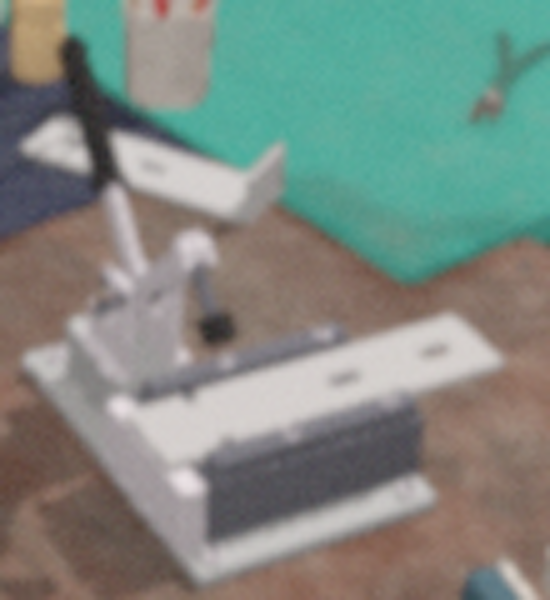

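Top crop: nose bar corners are at about (298,457) and (466,500), and the blank's rear corners at (435,70) and (530,97). The handle tip is at (95,262). Scene crop: nose corners at (110,400) and (205,493), blank rear corners at (455,315) and (503,358), handle tip at (72,45). Next I'll fit the jig pose and the blank offset together.

```bash
cat >fit.py <<'E'
from workcell import bot
import numpy as np
from scipy.optimize import least_squares
cams={n:bot.read_camera(n) for n in("top","scene")}
def proj(n,X):
    c=cams[n]; p=c["R"]@X+np.array(c["t"]); return np.array([c["fx"]*p[0]/p[2]+c["cx"],c["fy"]*p[1]/p[2]+c["cy"]])
def W(p,X):
    c,s=np.cos(p[2]),np.sin(p[2]); return np.array([p[0]+c*X[0]-s*X[1],p[1]+s*X[0]+c*X[1],X[2]])
def pix(n,u,v): return (254.6+u/6,159.6+v/6) if n=="top" else (234.6+u/5,179.6+v/5)
obs=[("top",298,457,(0,.035,.04),0),("top",466,500,(0,-.035,.04),0),("top",435,70,(0,.02,.044),1),("top",530,97,(0,-.02,.044),1),("top",95,262,(.03,.136,.165),0),
("scene",110,400,(0,.035,.04),0),("scene",205,493,(0,-.035,.04),0),("scene",455,315,(0,.02,.044),1),("scene",503,358,(0,-.02,.044),1),("scene",72,42,(.03,.136,.165),0)]
def res(p):
    return np.concatenate([proj(n,W(p,(X[0]+b*p[3],X[1],X[2])))-pix(n,u,v) for n,u,v,X,b in obs])
if __name__=="__main__":
    r=least_squares(res,[.55,0,0,.18],loss="soft_l1")
    print(r.x); print(res(r.x).reshape(-1,2).round(1))
E
python3 fit.py
```

```text
[ 0.49893911 -0.06598415 -0.16140123  0.16881323]
[[ 0.4 -0.2]
 [ 0.5  0.3]
 [-0.5  0.6]
 [-0.7  0.2]
 [-0.8  0.5]
 [ 1.2  0.1]
 [-1.7  0.2]
 [ 0.2 -0.5]
 [ 1.2  0.1]
 [ 0.7 -1.8]]
```

```bash
cat >h.py <<'E'
from workcell import bot
import numpy as np
P=(.499,-.066,-.163)
ex=np.array([np.cos(P[2]),np.sin(P[2]),0])
def w(x,y,z):
    c,s=np.cos(P[2]),np.sin(P[2]); return np.array([P[0]+c*x-s*y,P[1]+s*x+c*y,z])
def rot(extra=0):
    a=P[2]/2+extra/2; return np.pi*np.array([-np.sin(a),np.cos(a),0])
def jx(): # TCP in jig frame
    d=np.array(bot.current_ee_pos())-[P[0],P[1],0]; return np.array([d@ex,d@[-ex[1],ex[0],0],d[2]])
def F(): return np.array(bot.current_contact_force())
E
python3 - <<'E'
from h import *
bot.set_gripper(0)
p=np.array(bot.current_ee_pos()); bot.line_to(p+[0,0,.1],max_speed=.25)
bot.goto(w(.16,-.046,.30),rot()); print(bot.current_clock(),F())
bot.line_to(w(.16,-.046,.03),max_speed=.2); print(bot.current_clock(),F(),jx())
f0=F()
for x in np.arange(.150,.115,-.002):
    bot.line_to(w(x,-.046,.03),max_speed=.04)
    f=(F()-f0)@ex
    if f>3: break
print(x,jx(),F()-f0,bot.current_clock(),bot.current_joints())
E
```

```text
4.8583 [-0.48918637  0.05803446  1.17085814]
6.3583 [-0.4465969  -0.63038959  0.22341461] [ 0.16112233 -0.04623204  0.03155393]
0.11599999999999996 [ 0.11585912 -0.04599856  0.02996964] [-0.58896635  0.92445549 -0.18259596] 11.0083 [-4.06377375e-01  4.70204071e-01  1.59841270e+00 -3.60445289e-06
  1.07309592e+00 -1.81413033e+00]
```

```bash
python3 - <<'E'
from workcell import bot
import cv2,numpy as np
a=bot.read_camera("top")["pixels"][150:260,265:385]; b=bot.read_camera("scene")["pixels"][160:300,245:365]
cv2.imwrite("pics/c3.png",np.hstack([cv2.resize(a,(440,403),interpolation=3),cv2.resize(b,(345,403),interpolation=3)]))
E
```

```text
(no output)
```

View pics/c3.png

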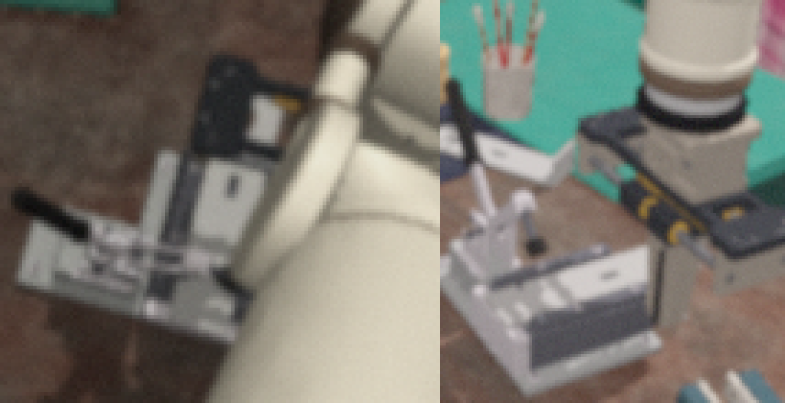

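The view shows the fingertips beside the bed's rear corner without touching it. They are narrower than I assumed, so the probe missed sideways. I'll retry 10 mm further in.

```bash
python3 - <<'E'
from h import *
bot.line_to(w(.146,-.046,.03),max_speed=.1); bot.line_to(w(.146,-.036,.03),max_speed=.1); bot.hold(.1)
f0=F(); print(f0,bot.current_clock())
for x in np.arange(.138,.115,-.002):
    bot.line_to(w(x,-.036,.03),max_speed=.04)
    f=(F()-f0)@ex
    if f>3: break
print(x,jx(),F()-f0,bot.current_clock())
E
```

```text
[-0.49991409  0.24056617 -0.10332346] 11.9083
0.124 [ 0.12563122 -0.03624285  0.0302727 ] [ 5.8160582  -1.8403762  -4.05376033] 14.0083
```

Bed rear face contacts at TCP x≈0.1256, so the blank is set when the TCP reaches ≈0.1456.

```bash
python3 - <<'E'
from h import *
bot.line_to(w(.205,-.036,.03),max_speed=.15); bot.line_to(w(.205,0,.03),max_speed=.12)
f0=F()
bot.line_to(w(.160,0,.03),max_speed=.04); print(jx(),F()-f0)
bot.line_to(w(.148,0,.03),max_speed=.02); print(jx(),F()-f0)
bot.line_to(w(.1455,0,.03),max_speed=.01); bot.hold(.2); print(jx(),F()-f0)
bot.line_to(w(.18,0,.03),max_speed=.1)
bot.line_to(w(.18,0,.25),max_speed=.25)
e=min((np.pi/2,-np.pi/2),key=lambda e:np.abs(np.array(bot.inverse_kinematics(w(.034,.124,.21),rot(e)))-bot.current_joints()).max())
q=w(.034,.124,.25); bot.goto(q,rot(e)); print(e,bot.current_clock(),jx())
from workcell import bot
import cv2
a=bot.read_camera("top")["pixels"][150:260,255:365]; b=bot.read_camera("scene")["pixels"][130:300,235:345]
cv2.imwrite("pics/c4.png",np.hstack([cv2.resize(a,(450,450),interpolation=3),cv2.resize(b,(345,533),interpolation=3)[-450:]]))
E
```

```text
[ 1.60134941e-01 -4.79885098e-05  3.00301314e-02] [0.4780834  0.19920809 1.69938303]
[ 1.47864924e-01 -1.60891915e-06  2.99786885e-02] [1.22380706 0.1558222  1.88511287]
[1.45419400e-01 1.50785179e-06 2.99610664e-02] [ 0.34416775 -0.08430239  0.72222681]Traceback (most recent call last):
  File "<stdin>", line 9, in <module>
  File "<stdin>", line 9, in <lambda>
TypeError: unsupported operand type(s) for -: 'NoneType' and 'float'
```

```bash
python3 - <<'E'
from h import *
import cv2
print(bot.current_clock())
for e in (np.pi/2,-np.pi/2):
    if bot.inverse_kinematics(w(.027,.124,.21),rot(e)) is not None: break
bot.goto(w(.027,.124,.23),rot(e)); print(e,bot.current_clock(),jx())
a=bot.read_camera("top")["pixels"][150:260,255:365]; b=bot.read_camera("scene")["pixels"][130:300,235:345]
cv2.imwrite("pics/t1.png",a)
cv2.imwrite("pics/c4.png",np.hstack([cv2.resize(a,(450,450),interpolation=3),cv2.resize(b,(345,533),interpolation=3)[-450:]]))
E
```

```text
19.3
-1.5707963267948966 20.85 [0.02707889 0.12382005 0.22966795]
```

View pics/c4.png

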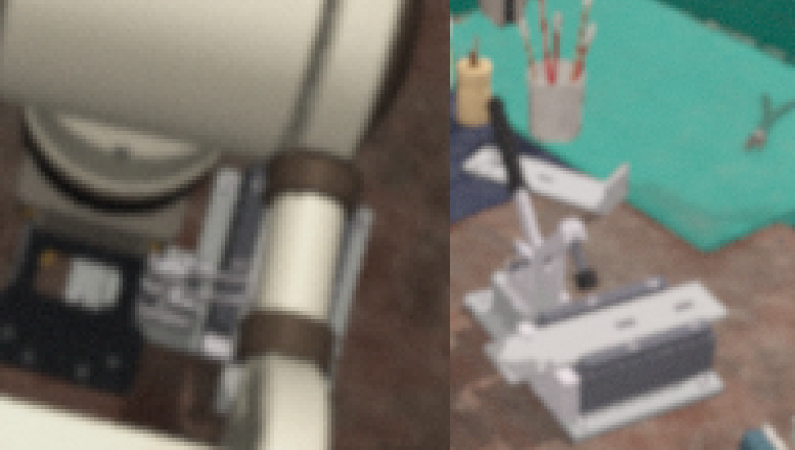

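The blank's tab now sticks out past the edge, with the notch near the nose bar. Before clamping I'll enlarge the scene view around the edge.

```bash
python3 - <<'E'
from workcell import bot
import cv2,numpy as np
b=np.mean([bot.read_camera("scene")["pixels"].astype(float) for _ in range(6)],0).astype(np.uint8)[210:290,238:338]
cv2.imwrite("pics/c5.png",cv2.resize(b,None,fx=7,fy=7,interpolation=cv2.INTER_CUBIC))
E
```

```text
(no output)
```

View pics/c5.png

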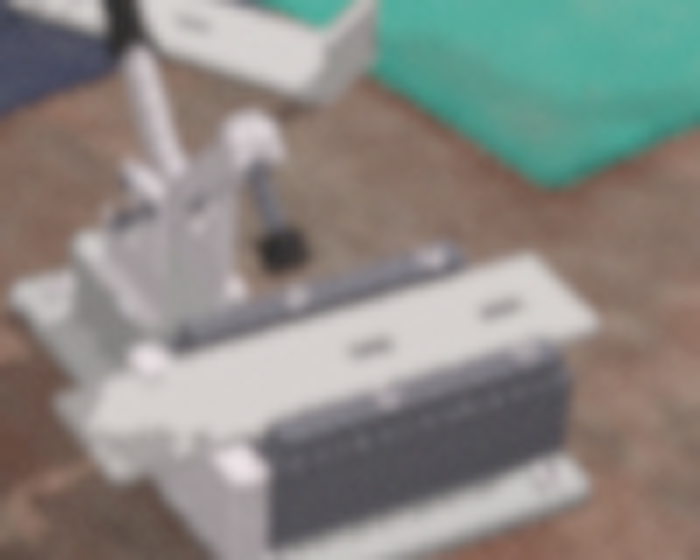

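```bash
python3 - <<'E'
import fit,numpy as np
for dx in(0,-.004):
  p=(.499+dx*np.cos(.163),-.066-dx*np.sin(.163),-.163)
  print(dx)
  for n,X in dict(noseR=(0,-.035,.04),noseL=(0,.035,.04),plateRrear=(.12,-.035,.04),rearR=(.14,-.02,.044),rearL=(.14,.02,.044),leadR=(-.03,-.02,.044),leadL=(-.03,.02,.044),notchR=(0,-.02,.044),guideRearIn=(.117,-.0215,.048),guideRearL=(.117,.035,.048)).items():
    u=fit.proj("scene",fit.W(p,X)); t=fit.proj("top",fit.W(p,X)); print(n,((u-[237.57,209.57])*7).round(),((t-[254.6,159.6])*6).round())
E
```

```text
0
noseR [254. 482.] [469. 502.]
noseL [142. 351.] [301. 455.]
plateRrear [593. 370.] [534. 220.]
rearR [618. 316.] [511. 163.]
rearL [546. 250.] [417. 138.]
leadR [139. 471.] [418. 564.]
leadL [ 77. 394.] [321. 537.]
notchR [229. 442.] [435. 491.]
guideRearIn [562. 328.] [505. 215.]
guideRearL [462. 234.] [371. 179.]
-0.004
noseR [242. 486.] [467. 511.]
noseL [130. 354.] [298. 465.]
plateRrear [582. 374.] [532. 229.]
rearR [608. 320.] [509. 172.]
rearL [535. 253.] [415. 147.]
leadR [127. 475.] [416. 574.]
leadL [ 65. 398.] [318. 547.]
notchR [218. 446.] [433. 501.]
guideRearIn [551. 331.] [502. 224.]
guideRearL [451. 237.] [369. 188.]
```

```bash
python3 - <<'E'
from workcell import bot
import cv2,numpy as np
b=np.mean([bot.read_camera("scene")["pixels"].astype(float) for _ in range(6)],0)[252:292,240:285]
b=np.clip((b-90)*1.7,0,255).astype(np.uint8)
cv2.imwrite("pics/c6.png",cv2.resize(b,None,fx=14,fy=14,interpolation=cv2.INTER_CUBIC))
E
```

```text
(no output)
```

View pics/c6.png

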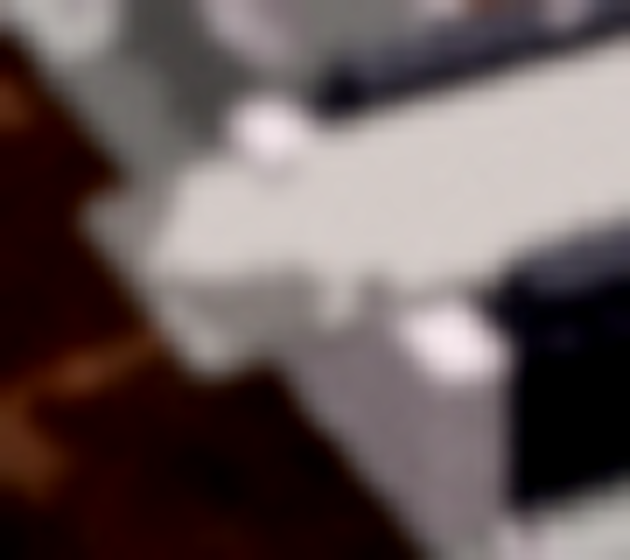

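The tab corners at (80,210) and (200,380) fit about 30 mm of overhang, give or take 3 mm. The gripper shadows the notch here, so I'll swing the arm aside for a clear top view.

```bash
python3 - <<'E'
from h import *
import cv2
p=np.array(bot.current_ee_pos()); bot.line_to(p+[0,0,.08],max_speed=.25)
j=np.array(bot.current_joints()); j[0]+=.75; bot.set_joints(j); print(bot.current_clock())
b=np.mean([bot.read_camera("top")["pixels"].astype(float) for _ in range(6)],0).astype(np.uint8)[170:260,295:355]
s=np.mean([bot.read_camera("scene")["pixels"].astype(float) for _ in range(6)],0).astype(np.uint8)[252:292,240:285]
cv2.imwrite("pics/c7.png",np.hstack([cv2.resize(b,(390,585),interpolation=2),cv2.resize(s,(405,585),fx=9,fy=9,interpolation=2) if 0 else cv2.copyMakeBorder(cv2.resize(s,None,fx=9,fy=9,interpolation=2),0,225,0,0,0)]))
E
```

```text
23.6083
```

View pics/c7.png

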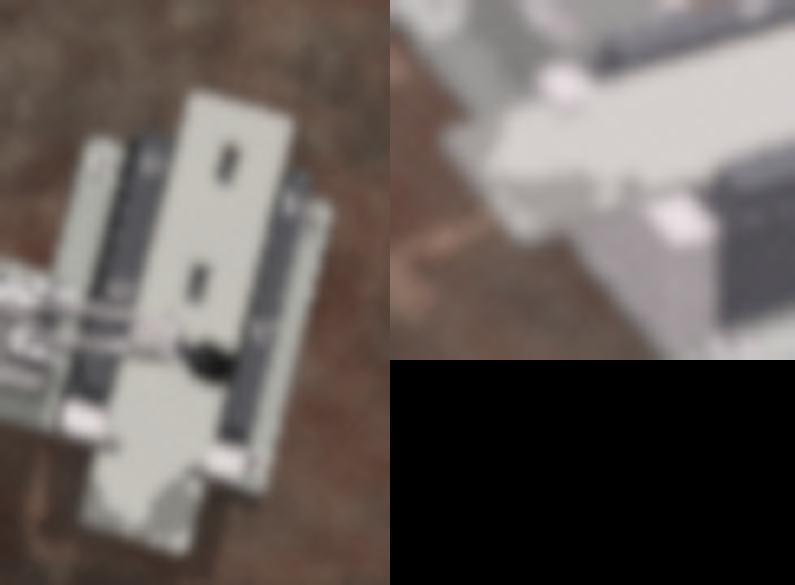

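The clear view shows both notches at the nose edge: left (112,448), right (200,474), with the edge line about 1–2 mm away. That gives roughly 31–32 mm of overhang, which is within tolerance, so I'll press the handle.

```bash
python3 - <<'E'
from h import *
j=np.array(bot.current_joints()); j[0]-=.75; bot.set_joints(j)
bot.line_to(w(.027,.124,.185),max_speed=.2); f0=F(); print(bot.current_clock(),jx())
for z in [.16,.14,.12,.105,.095,.090,.086,.084,.082]:
    bot.line_to(w(.027,.124,z),max_speed=.05); f=F()-f0
    print(z,jx().round(4),f.round(1),bot.current_clock())
    if f[2]>60: break
bot.line_to(w(.027,.124,.25),max_speed=.25)
j=np.array(bot.current_joints()); j[0]+=.75; bot.set_joints(j); print(bot.current_clock())
import cv2
b=bot.read_camera("top")["pixels"][170:260,255:355]
s=bot.read_camera("scene")["pixels"][190:300,235:345]
cv2.imwrite("pics/c8.png",np.hstack([cv2.resize(b,(444,400),interpolation=2),cv2.resize(s,(350,400),interpolation=2)]))
E
```

```text
26.475 [0.0277306  0.12442446 0.18631988]
0.16 [0.0268 0.1239 0.1597] [ 0.6 -0.6 -0.8] 27.125
0.14 [0.0265 0.124  0.1394] [ 0.3 -0.7 -0.3] 27.675
0.12 [0.0264 0.124  0.1194] [ 0.9 -0.  -0.6] 28.225
0.105 [0.0264 0.1239 0.1043] [-0.4  0.8 -0.4] 28.675
0.095 [0.0266 0.1239 0.0944] [ 0.3 -0.2  0. ] 29.025
0.09 [0.0267 0.1239 0.0896] [ 0.5 -1.1  0.2] 29.275
0.086 [0.0266 0.1239 0.0855] [-0.2  0.1 -0.5] 29.525
0.084 [0.027 0.124 0.084] [-1.3  0.8  1.3] 29.775
0.082 [0.0273 0.124  0.0835] [-4.2  0.8 10.3] 30.025
32.3417
```

View pics/c8.png

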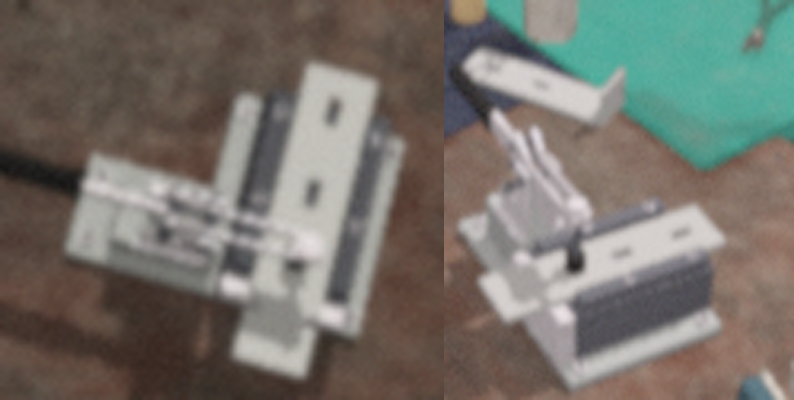

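```bash
python3 - <<'E'
import fit,numpy as np
for a in (0,5,10,15,25):
  t=np.radians(8.4+a); r=.1223
  u=fit.proj("scene",fit.W((.497,-.066,-.163),(.03,.073+r*np.cos(t),.06+r*np.sin(t)))); print(a,.06+r*np.sin(t),u.round(1))
  if a==0: o=u
import cv2
b=fit.cams["scene"]["pixels"][180:250,215:285]; cv2.imwrite("pics/c9.png",cv2.resize(b,None,fx=8,fy=8,interpolation=2))
E
```

```text
0 0.07786595439318295 [237.9 208.4]
5 0.08834276859733545 [238.3 205.1]
10 0.09860387721863062 [238.8 201.9]
15 0.10857118702463367 [239.5 198.9]
25 0.12732379451239495 [241.4 193.8]
```

View pics/c9.png

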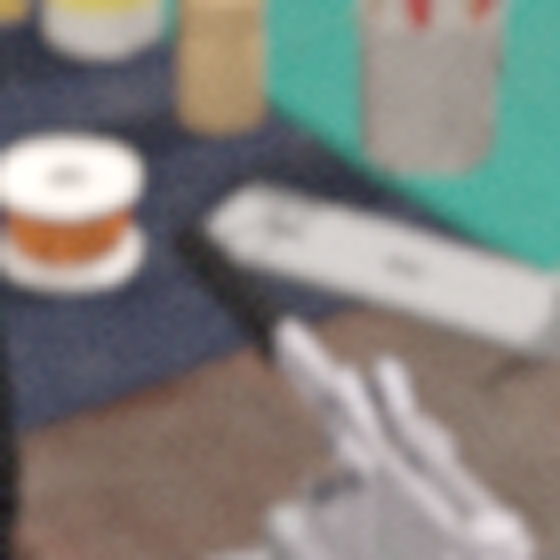

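The handle tip is at pixel (238.7, 209.4) against a predicted (237.9, 208.4) for fully down, so the clamp is locked with its foot on the blank. Handing in.

```bash
python3 -c "
from workcell import bot
print(bot.job_done(),bot.current_clock())"
```

```text
the job is handed in; nothing more can be done
the job is handed in; nothing more can be done
```

The job is handed in at about 33 s: the camera views put the blank's notches about 1–2 mm past the bending edge (limit 4 mm) and show the toggle clamp down on it, but no verdict came back.

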